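# Cover down, carton held against the sprung stop

## Task

Make the slide carton ready for the drive: first lower the hinged cover of its cradle gently until it rests level on the opposite rail, then slide the carton along the cradle, squarely against the sprung stop plate at its far end, and push steadily until the plate is about half way in (about 7 N), never all the way. Finish while still holding that steady push with the fingers, so that a colleague can screw the cover down; leave the other things on the worktop alone.

Things in the scene. Friction and masses are not known exactly. Their poses are not given: they have to be found in the camera images.
- cradle: Cradle screwed to the worktop. Origin: on the worktop, on the centre line; x points along it to the sprung stop, y to its left, z up. Base plate 6 mm thick (glide strips 1.5 mm on it), x -89 to 133, y -75 to 75 mm. Two guide rails along x (-74 to 90 mm), 37 mm high, inner faces at y -43.5 and 43.5, 11 mm thick. Near end (-x) open. Stop housing at x 115 to 131, 90 mm wide, 42 mm high.
- carton: Slide carton, box 100 x 82 x 26 mm, 0.17 to 0.34 kg, loose between the rails (2.5 mm play each side) on two white glide strips. Origin: centre of its underside, 7.5 mm above the worktop; x along its 100 mm length towards the stop, z up. Its near and far end faces are 50 mm from the origin. Starts 20 to 48 mm short of the stop plate. Push the middle of its near face; it slides at under 1 N.
- cover (a joint): Angle of the steel hold-down cover (rad): 0 = down, level on the left rail (its stop); 1.57 = upright; starts at 1.0 to 1.55. Sheet 60 mm (along the cradle) x 124 mm (hinge to free edge), 3 mm thick. The stiff hinge keeps it where it is left; about 1.5 N at the edge moves it. Down, its top is 40 mm above the worktop, its underside 3.5 mm above the carton.
- cover_hinge_line (a point): Middle of the cover's hinge line, fixed on the cradle's right rail at x 45, y -56 mm, z 38.5 mm above the worktop; axes parallel to the cradle's. The hinge line runs along cradle x; the cover opens upward and to the right (-y). Down, the cover spans cradle x 15 to 75, y -56 to 68 mm.
- cover_edge (a point): Middle of the cover's free edge, 124 mm from the hinge line, at mid thickness.
- stop (a joint): How far the sprung stop plate is pushed in (m): 0 = fully out, as at the start, 0.020 = all the way in. Its spring pushes back with 2 N + 0.5 N per mm: 7 N at half way (0.010). The push on the carton is this plus about 1 N of friction.
- stop_face (a point): Middle of the face of the sprung stop plate (steel, 72 mm wide, 24 mm high) that the carton meets; 85 mm from the cradle's origin along x when fully out, 20 mm above the worktop; axes parallel to the cradle's.
- gel: Bottle of hand gel, 34 x 50 x 123 mm, standing; origin: centre of its foot. Leave alone.
- timer: Small white timer with three buttons, 64 x 60 x 19 mm; origin: centre of its underside. Leave alone.
- tape: Roll of tape lying flat, 54 mm across, 19 mm high; origin: centre of its underside. Leave alone.

How it is judged:
By the outcome, as a careful person would: the job done as asked, in the order asked, and still so for the second after the job is handed in, while the arm keeps its last pose, push and grip.
It also fails if it takes over 48 s, if anything falls off the work surface, if the arm or the gripper's body presses on something with over 40 N, if the wrist force passes 120 N, or if a joint passes its speed limit or range.

## Robot

A 6-joint arm with a two-finger parallel gripper is mounted at the origin on a cart in front of the work surface, level with it; the furniture and walls round the work are solid. World frame = base frame: x ahead of the robot, y to its left, z up, the work surface at z = 0. Lengths are in m, angles in rad, forces in N, time in s.
With the tool pointing down it reaches from about 0.25 to 0.8 m from the base axis. Payload 3.9 kg.
Tool frame: the origin (TCP) lies midway between the tips of the shut fingers; the grasp point (between the pads) lies 19 mm behind it; z points along the fingers, y is the line along which they close (so a half turn about z gives the same grasp; the last joint's range is limited). The gripper opens to 85 mm and grips with 20 to 120 N. Pads are 22 mm wide; open, the fingers measure 114 mm over their backs; the gripper's body (76 mm by 85 mm) begins 54 mm behind the grasp point. The pads swing forward as they close: fully open they stand 13 mm farther back than shut.
Start: joints at [-1.213, 0.26, -0.138, 1.173, 0, 1.571], TCP at [0.184, -0.492, 0.231] pointing down, gripper open.
Joint ranges: [-2.78, 2.78], [-0.83, 1.72], [-1.28, 1.37], [-1.9, 2.12], [-1.57, 1.48], [-3.14, 3.14]. Speed limits (rad/s): [2.57, 2.57, 3.14, 3.14, 3.14, 3.14].

## Interface

Orientations are given as a unit quaternion [x, y, z, w].
In Python, from bench import arm gives the robot as it stands. The module is installed in compiled form; this text tells all that it offers. Calls block until the motion is done:
- arm.move_to(position, orientation): joint-space move of the TCP to a pose.
- arm.move_l(position, frame=None, vel=0.15): straight line of the TCP; frame=None keeps the orientation; vel is the mean speed in m/s.
- arm.move_j(angles): joint-space move.
- arm.move_gripper(opening): finger opening in m; the grip force is fixed at half the most; returns when the fingers have stopped.
- arm.sleep(seconds).
- arm.inverse_kinematics(position, orientation): joint angles nearest the present ones, or None.
- arm.read_camera(name): name is "scene" or "side" or "wrist"; returns (picture, depth): 384x512x3 uint8, red, green, blue; 384x512 float32, m along the optical axis (not along the pixel's ray), 0 where there is no reading.
- arm.camera_params(name): a dict with "fx", "fy", "cx", "cy" (pixels), "xyz" and "rotation" of the camera in the world. Camera axes: x right, y down, z forward; pixel columns grow to the right and rows downward; lengths in m; the calibration is good to about 2 mm. A picture is of the moment at which its call begins: read the wrist's pose just before it. camera_params takes no time and is no camera call; for the wrist camera it gives the pose at the moment of the call.
A pose or a line that the arm cannot do raises arm.Unreachable and nothing moves.
- arm.finish_job(): hands the job in; it is judged then, once.
Readings, each from a call of its own:
- arm.read_time(): time.
- arm.read_joint_positions(): joint angles.
- arm.read_qd(): joint speeds.
- arm.read_joint_torque(): joint torques, N m.
- arm.read_ee_pos(): TCP position.
- arm.read_ee_rot(): TCP orientation.
- arm.read_contact_force(): force on the tool from outside, world axes, zero at the start.
- arm.read_torque(): the same for the moment, N m.
- arm.read_finger_gap(): finger opening in m.
- arm.read_grasp_force(): force on a finger pad.
Only numpy, scipy, OpenCV 4.12 (cv2) and the standard library are available. Lean on these libraries where they do the work, as an engineer would, in place of code of your own. Each camera call takes 0.05 s, during which the arm holds its last target. There are 200 camera calls.

## Working session

There is one attempt and no reset: what is moved stays moved. The work goes in short steps, each a Python script; the robot and the scene stay as the last script left them, time stands still between calls to the robot, and variables do not carry over. Pictures are saved under pics/ and viewed, at most 10 in all, crops included, and the job is handed in when it is done.

```bash
mkdir -p pics
python3 - <<'E'
from bench import arm
import cv2,numpy as np
for n in("scene","side"):
    p,d=arm.read_camera(n); np.save(f"pics/{n}_d.npy",d); cv2.imwrite(f"pics/{n}0.png",p[:,:,::-1]); print(n,arm.camera_params(n))
print(arm.read_time(),arm.read_ee_rot(),arm.read_contact_force())
E
```

```text
scene {'fx': 362.50154990416894, 'fy': 362.50154990416894, 'cx': 253.83245243496387, 'cy': 191.09653327727682, 'xyz': array([0.30683813, 0.69784591, 0.62875119]), 'rotation': array([-0.21172199,  0.89303413, -0.38710761,  0.08838294])}
side {'fx': 405.91619467456445, 'fy': 405.91619467456445, 'cx': 253.89683568886764, 'cy': 186.38141396627057, 'xyz': array([-0.2465388 ,  0.76615704,  0.60673612]), 'rotation': array([-0.38998072,  0.76610612, -0.46018746,  0.22186469])}
0.1 [ 9.84039864e-01  1.77945954e-01 -1.57904984e-04 -8.71097438e-04] [ 0.57546453 -0.21077351 -0.10940739]
```

View pics/scene0.png

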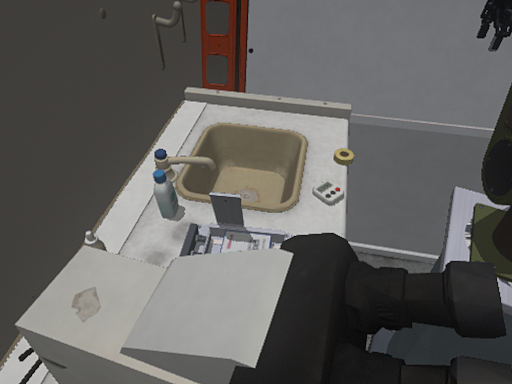

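View pics/side0.png

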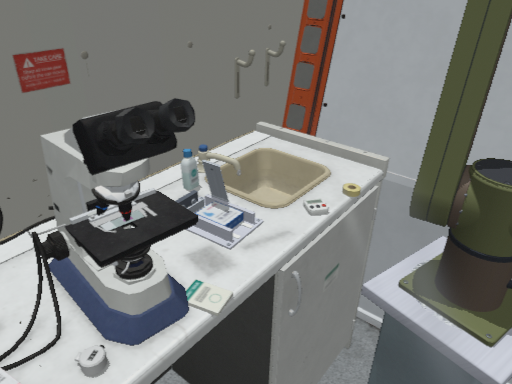

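The scene view shows the cradle partly hidden by the microscope at about (235,240), with the cover upright. The side view shows all of it at about (222,215), with the stop at the upper left, the gel at (190,170), the timer at (316,207) and the tape at (351,189). I'll enlarge both.

```bash
cat > h.py <<'E'
import numpy as np,cv2
from bench import arm
from scipy.spatial.transform import Rotation as R
def cloud(d,c):
    v,u=np.mgrid[:384,:512]
    P=np.stack([(u-c['cx'])/c['fx']*d,(v-c['cy'])/c['fy']*d,d],-1)
    return P@R.from_quat(c['rotation']).as_matrix().T+c['xyz']
E
python3 - <<'E'
from h import *
a=cv2.imread('pics/side0.png')[145:255,165:275]; b=cv2.imread('pics/scene0.png')[180:260,170:300]
cv2.imwrite('pics/crop0.png',cv2.resize(a,(600,600),interpolation=cv2.INTER_CUBIC))
cv2.imwrite('pics/crop1.png',cv2.resize(b,(780,480),interpolation=cv2.INTER_CUBIC))
for n,pts in(("side",[(222,215),(262,222),(316,207),(351,189),(190,185),(215,180),(240,240),(185,205)]),("scene",[(228,210),(167,200),(327,192),(343,157),(240,242),(188,240)])):
    P=cloud(np.load(f'pics/{n}_d.npy'),arm.camera_params(n))
    for u,v in pts: print(n,u,v,P[v,u].round(3))
E
```

```text
side 222 215 [0.512 0.291 0.034]
side 262 222 [0.465 0.194 0.002]
side 316 207 [0.42  0.039 0.017]
side 351 189 [ 0.431 -0.118  0.02 ]
side 190 185 [0.734 0.264 0.017]
side 215 180 [0.574 0.271 0.105]
side 240 240 [0.431 0.29  0.003]
side 185 205 [0.633 0.335 0.021]
scene 228 210 [0.576 0.267 0.101]
scene 167 200 [0.735 0.267 0.058]
scene 327 192 [0.433 0.032 0.014]
scene 343 157 [ 0.437 -0.119  0.017]
scene 240 242 [0.543 0.28  0.033]
scene 188 240 [0.639 0.329 0.04 ]
```

View pics/crop0.png

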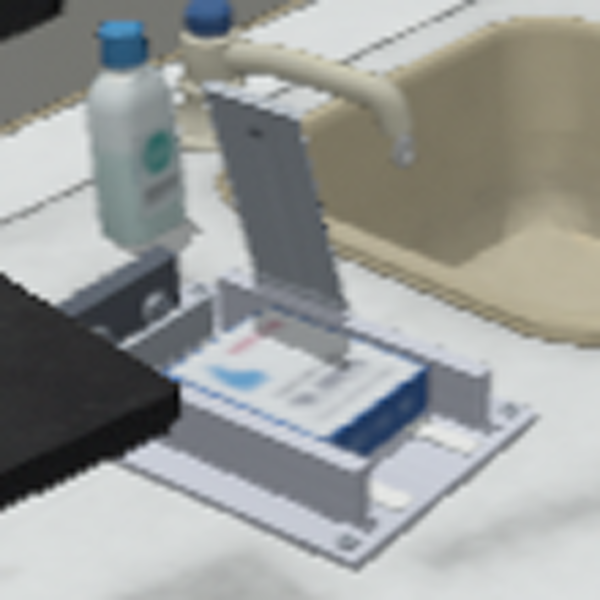

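View pics/crop1.png

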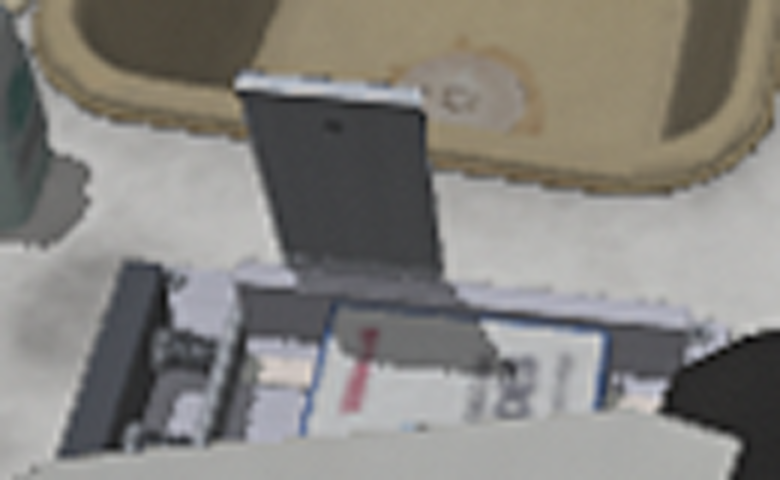

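The crops show these points. Side crop: base plate near corners at (538,412) and (352,566), right rail near top at (492,370), carton near top edge from (333,440) to (428,372), cover free edge at (208,88)–(298,118). Scene crop: housing corner at (160,268), cover free edge (238,85)–(422,100). I'll fit the cradle pose to these and check it against the depth.

Run:
```python
from h import *
from scipy.optimize import least_squares
S,C=arm.camera_params('side'),arm.camera_params('scene')
s=lambda u,v:(165+u/5.4545-.4,145+v/5.4545-.4); c=lambda u,v:(170+u/6-.4,180+v/6-.4)
obs=[(S,s(538,412),(-89,-75,6)),(S,s(352,566),(-89,75,6)),(S,s(492,370),(-74,-54.5,37)),(S,s(178,248),(115,-45,42)),(C,c(160,268),(115,-45,42)),(C,c(125,262),(131,-45,42)),(S,s(370,465),(-74,43.5,37))]
def proj(cam,p):
    q=R.from_quat(cam['rotation']).inv().apply(p-cam['xyz']); return np.array([cam['fx']*q[0]/q[2]+cam['cx'],cam['fy']*q[1]/q[2]+cam['cy']])
def T(p,X): return R.from_euler('z',p[2]).apply(np.array(X)/1e3)+[p[0],p[1],0]
def res(p): return np.concatenate([proj(k,T(p,X))-uv for k,uv,X in obs])
r=least_squares(res,[.53,.29,0],loss='soft_l1'); p=r.x; print(p,'\n',res(p).reshape(-1,2).round(1))
np.save('pose.npy',p)
for n,cam in(('side',S),('scene',C)):
    W=cloud(np.load(f'pics/{n}_d.npy'),cam); ok=np.load(f'pics/{n}_d.npy')>0
    L=R.from_euler('z',-p[2]).apply((W[ok]-[p[0],p[1],0]))*1e3
    m=(L[:,2]>48)&(L[:,2]<180)&(L[:,0]>-20)&(L[:,0]<100)&(abs(L[:,1]+60)<50); Q=L[m]
    k=np.polyfit(Q[:,2],Q[:,1],1); print(n,'cover n',len(Q),'x',np.percentile(Q[:,0],[2,98]),'zmax',Q[:,2].max(),'angle',np.arctan2(1,k[0]),'y at 38.5',np.polyval(k,38.5))
    m=(L[:,2]>32)&(L[:,2]<35.5)&(abs(L[:,1])<35)&(abs(L[:,0])<90); print('carton x',np.percentile(L[m][:,0],[1,99]),'z',np.median(L[m][:,2]))
    for y in range(-62,62,4):
        m=(abs(L[:,1]-y)<2)&(abs(L[:,0]+65)<8); 
        if m.sum(): print(y,int(np.median(L[m][:,2])),end='; ')
    print()
    m=(W[ok][:,2]>.05)&(W[ok][:,0]>.25)&(W[ok][:,1]>.2); Q=W[ok][m]
    h=np.histogram2d(Q[:,0],Q[:,1],[np.arange(.25,.85,.05),np.arange(.2,.65,.05)])[0].astype(int); print(h)
# carton near edge
from numpy.linalg import solve
for uv in(s(428,372),s(333,440)):
    d=R.from_quat(S['rotation']).apply([(uv[0]-S['cx'])/S['fx'],(uv[1]-S['cy'])/S['fy'],1]); w=S['xyz']+d*(.0335-S['xyz'][2])/d[2]
    print('near edge',R.from_euler('z',-p[2]).apply(w-[p[0],p[1],0])*1e3)
```

```text
[0.52301975 0.2911236  0.33071227] 
 [[ 0.2  0.5]
 [ 0.3  0. ]
 [-0.1 -0.1]
 [ 0.5  1.2]
 [ 0.2 -0.2]
 [-1.2  0. ]
 [-0.2 -0.2]]
side cover n 553 x [17.61912587 76.18490129] zmax 159.65504264317426 angle 1.2990465827059112 y at 38.5 -55.82685432037774
carton x [-43.73579468  87.97183295] z 33.6520470494065
-62 7; -58 18; -54 27; -50 22; -46 21; -42 6; -38 6; -34 7; -30 6; -26 7; -22 6; -18 6; -14 6; -10 5; -6 -406; -2 -409; 2 5; 6 6; 10 5; 14 5; 18 6; 22 7; 26 7; 30 6; 34 6; 38 5; 42 35; 46 28; 50 24; 54 20; 58 5; 
[[   0    0    0    0    0    0  500  682]
 [   0    0    0    0    0  292 1008 2783]
 [   0    0    0    0    0  187  562 1031]
 [   0    0    0    0    0  120  335  137]
 [   0    0    0    0    0    0    9    9]
 [   0   10    0    0    0    0    2    0]
 [   6  464    0    0    0    0    0    0]
 [   0   63    0    0    0    0    0    0]
 [   0    0    0    0    0    0    0    0]
 [  63  166    0    0    0    0    0    0]
 [  17   94    0    0    0    0    0    0]]
scene cover n 843 x [16.22598544 73.69112756] zmax 158.60384769079434 angle 1.3040178606071158 y at 38.5 -56.84366210015338
carton x [-44.76499546  52.94462268] z 32.68272764974611
-58 34; -54 35; -50 25; -46 22; -42 4; -38 4; -34 5; 
[[   0    0    0    0    0    0 4037 4229]
 [   0    0    0    0    0    0 2680 5507]
 [   0    0    0    0    0    0 1267 3910]
 [   0    0    0    0    0    0  341 2586]
 [   0    0    0    0    0    0   85 1605]
 [   0   27    0    0    0    0    4 1953]
 [  16  704    0    0    0    0    0  891]
 [   0   83    0    0    0    0    0    0]
 [   0    0    0    0    0    0    0    0]
 [  88  275    0    0    0    0    0    0]
 [  18  164    0    0  162    0    0    0]]
near edge [-47.32111023 -39.24673422  33.5       ]
near edge [-46.10634346  33.8374294   33.5       ]
```

Everything fits: residuals are mostly under 1 px, the rails and carton are at the right heights, and the hinge is where it should be. The cover is at about 1.30 rad and the carton's near face at about x −46 mm, a gap of about 31 mm. Next I'll go behind the cover with shut fingers, after a clearance check.

```bash
cat >> h.py <<'E'
p=np.load('pose.npy'); B=R.from_euler('z',p[2])
def W(x,y,z): return B.apply(np.array([x,y,z])/1e3)+[p[0],p[1],0]
def L(w): return B.inv().apply(np.array(w)-[p[0],p[1],0])*1e3
def down(yaw): # tool y along given cradle yaw, z down
    y=B.apply([np.cos(yaw),np.sin(yaw),0]); z=np.array([0,0,-1.]); return R.from_matrix(np.stack([np.cross(y,z),y,z],1)).as_quat()
def best(pos,yaw):
    q0=np.array(arm.read_joint_positions()); o=[(down(yaw+k*np.pi),arm.inverse_kinematics(pos,down(yaw+k*np.pi))) for k in(0,1)]
    return min([a for a in o if a[1] is not None],key=lambda a:abs(np.array(a[1])-q0).max())
def F(n=3):
    f=[]
    for _ in range(n): f.append(arm.read_contact_force()); arm.sleep(.01)
    return B.inv().apply(np.mean(f,0))
E
python3 - <<'E'
from h import *
pts=[]
for n in('side','scene'):
    d=np.load(f'pics/{n}_d.npy'); w=cloud(d,arm.camera_params(n))[d>0]; pts.append(w)
w=np.concatenate(pts); l=L(w)
m=(l[:,2]>60)&(l[:,2]<350)&(abs(l[:,0]-45)<130)&(l[:,1]<-62)&(l[:,1]>-220); print('obstacles',m.sum()); 
if m.sum(): print(l[m].min(0),l[m].max(0))
print('spout',L(cloud(np.load('pics/scene_d.npy'),arm.camera_params('scene'))[161,205]))
arm.move_gripper(0)
P=W(45,-85,290); q,j=best(P,0); print(j, arm.read_finger_gap())
if m.sum()==0:
    arm.move_to(P,q); print(L(arm.read_ee_pos()),F())
    arm.move_l(W(45,-85,135),vel=.15); print(L(arm.read_ee_pos()),F(),arm.read_time())
    i,_=arm.read_camera('wrist'); cv2.imwrite('pics/w1.png',i[:,:,::-1])
    i,_=arm.read_camera('scene'); cv2.imwrite('pics/s1.png',i[150:270,150:310,::-1].repeat(4,0).repeat(4,1))
E
```

```text
obstacles 0
spout [ 142.77318135 -247.28490025   52.51829957]
[0.36304782 0.44455884 0.2914332  1.41767069 0.         1.60313188] -3.37995178908027e-05
[ 44.91627804 -86.0270483  289.99832584] [-0.14627449 -0.43052588  0.22833873]
[ 45.80101399 -85.01945437 136.0337605 ] [ 0.11232286 -0.23803096  0.17045379] 5.0083
```

View pics/s1.png

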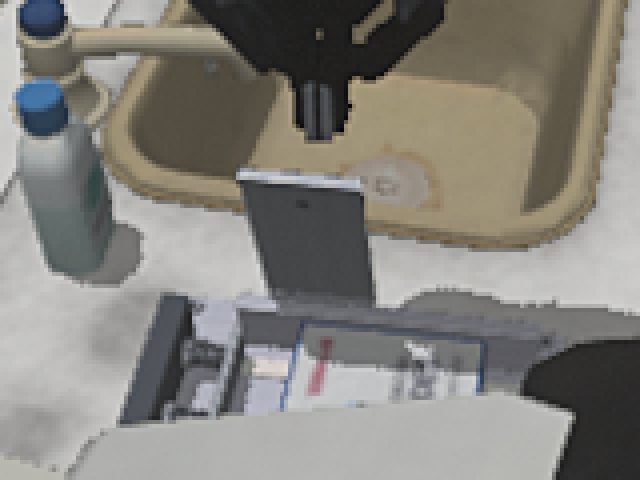

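The fingers, at (318,135), stand behind the upright cover, centred on it and clear of the faucet. Now the sweep along the arc, with force monitoring.

```bash
cat > sweep.py <<'E'
from h import *
def tgt(a,r=100):
    return W(45,-56+r*np.cos(a)-1.5*np.sin(a)-11,38.5+r*np.sin(a)+1.5*np.cos(a))
f0=F(5)
arm.move_l(tgt(1.45),vel=.08); print('a1.45',(F()-f0).round(2))
for a in np.arange(1.38,.1,-.08):
    arm.move_l(tgt(a),vel=.05); f=F(2)-f0; print(round(a,2),L(arm.read_ee_pos()).round(1),f.round(2))
    if np.linalg.norm(f)>10: print('STOP'); break
print(arm.read_time())
i,_=arm.read_camera('side'); cv2.imwrite('pics/s2.png',cv2.resize(i[130:260,150:290,::-1],None,fx=4,fy=4))
E
python3 sweep.py
```

```text
a1.45 [-0.24  0.02  0.15]
1.38 [ 44.9 -49.5 136.8] [ 0.47  0.06 -0.06]
1.3 [ 44.9 -41.4 135.2] [ 0.12  0.36 -0.46]
1.22 [ 44.9 -33.7 132.8] [ 0.16 -0.15  0.39]
1.14 [ 44.9 -26.2 129.8] [-0.03  0.42 -0.19]
1.06 [ 44.9 -19.  126.3] [-0.3   0.75  0.31]
0.98 [ 44.8 -12.2 122.1] [-0.06 -0.1  -0.6 ]
0.9 [ 44.8  -5.7 117.5] [-0.46  0.58  0.63]
0.82 [ 44.8   0.4 112.3] [0.11 0.39 0.11]
0.74 [ 44.7   6.1 106.7] [0.37 0.08 0.11]
0.66 [ 44.7  11.3 100.6] [ 0.06 -0.32  0.37]
0.58 [44.7 16.  94.1] [0.07 0.2  0.24]
0.5 [44.7 20.2 87.3] [ 0.51  0.51 -0.48]
0.42 [44.6 23.8 80.2] [ 0.35 -0.43 -0.07]
0.34 [44.6 26.8 72.8] [0.3  0.86 0.1 ]
0.26 [44.6 29.3 65.2] [-0.48 -0.06  0.95]
0.18 [44.6 31.1 57.4] [ 0.39 -0.18 -0.46]
10.8667
```

View pics/s2.png

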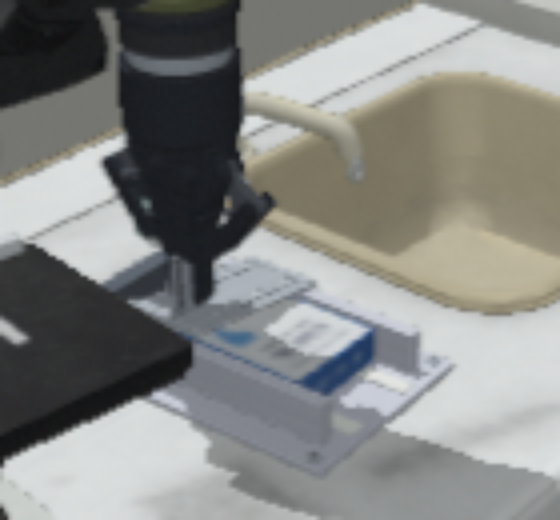

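The cover has come down with the fingers, which are at (195,290) in the crop, and it is about 0.18 rad from level. I'll lower the last part slowly until it seats.

```bash
python3 - <<'E'
from h import *
from sweep_t import tgt
E
sed -n '2,3p' sweep.py >> h.py
python3 - <<'E'
from h import *
f0=F(6)
for a in [.14,.10,.07,.05,.035,.02,.01,0,-.007,-.014,-.021,-.028,-.035]:
    arm.move_l(tgt(a),vel=.025); f=F(4)-f0; print(a,L(arm.read_ee_pos()).round(1),f.round(2))
    if f[2]>4: break
arm.sleep(.3); print(F(8)-f0,arm.read_time())
i,d=arm.read_camera('side'); np.save('pics/d3.npy',d); cv2.imwrite('pics/s3.png',cv2.resize(i[130:260,150:290,::-1],None,fx=4,fy=4))
E
```

```text
0.14 [44.9 31.8 53.8] [0.2  0.29 0.37]
0.1 [44.9 32.4 49.8] [-0.15  0.16 -0.44]
0.07 [44.9 32.6 46.8] [0.3  0.28 0.08]
0.05 [44.9 32.8 44.9] [ 0.07 -0.03  0.19]
0.035 [44.9 32.9 43.4] [-0.17 -0.49  0.01]
0.02 [45.  32.9 41.9] [ 0.01 -0.16  0.07]
0.01 [44.9 33.  40.9] [ 0.24 -0.1   0.06]
0 [45.1 33.  40.1] [ 0.11 -0.03  0.76]
-0.007 [45.2 33.  40. ] [-2.01 -0.35  5.41]
[-1.69506333 -0.33902467  5.68257558] 14.0167Traceback (most recent call last):
  File "<stdin>", line 2, in <module>
ModuleNotFoundError: No module named 'sweep_t'
```

Run:
```python
from h import *
arm.move_l(W(45,33,60),vel=.08); arm.move_l(W(45,33,130),vel=.2)
P=W(-80,0,130); q,j=best(P,np.pi/2); print(j)
arm.move_to(P,q); print(L(arm.read_ee_pos()),F(),arm.read_time())
i,d=arm.read_camera('wrist'); c=arm.camera_params('wrist'); cv2.imwrite('pics/w4.png',i[:,:,::-1])
for n in('scene','side'):
    i,d=arm.read_camera(n); l=L(cloud(d,arm.camera_params(n))[d>0])
    m=(abs(l[:,0]-45)<26)&(l[:,1]>-50)&(l[:,1]<64)&(l[:,2]>36.5)&(l[:,2]<60)
    print(n,m.sum(),'cover slope',np.polyfit(l[m][:,1],l[m][:,2],1) if m.sum()>20 else '')
cv2.imwrite('pics/s4.png',cv2.resize(i[130:260,150:290,::-1],None,fx=4,fy=4))
```

```text
[ 0.53503298  0.3165306  -0.33534266  0.91892307  0.          0.20432072]
[-8.00429927e+01 -1.10614645e-02  1.29448862e+02] [-0.07005846 -0.19506425 -0.3037474 ] 16.4083
scene 633 cover slope [5.70585470e-03 3.90261225e+01]
side 378 cover slope [-2.71596053e-03  4.04910976e+01]
```

View pics/w4.png

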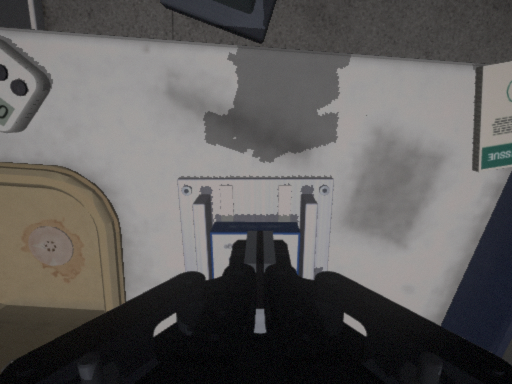

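View pics/s4.png

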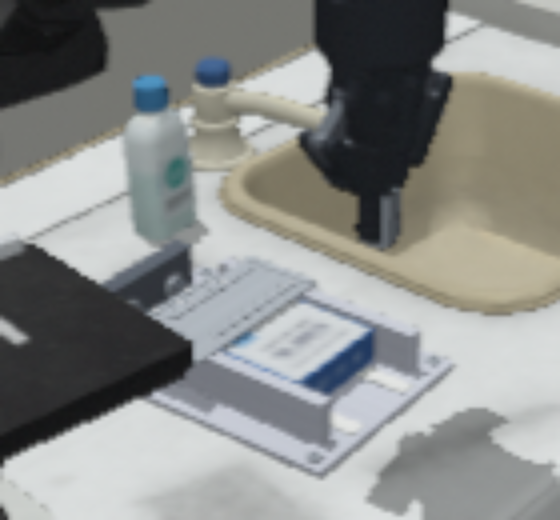

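The cover is level: its slope is about 0 in both views and its top is about 40 mm up. The wrist view shows the base plate's near edge at (179..333,178), square to the tool, with the fingers over the channel. I'll check the centring, descend and push with feedback.

Run:
```python
from h import *
c=arm.camera_params('wrist')
for u,v,z in((179,178,6),(333,178,6),(211,222,33.5),(299,222,33.5)):
    d=R.from_quat(c['rotation']).apply([(u-c['cx'])/c['fx'],(v-c['cy'])/c['fy'],1]); print(u,v,L(c['xyz']+d*(z/1e3-c['xyz'][2])/d[2]).round(1))
arm.move_l(W(-78,0,60),vel=.15); arm.move_l(W(-78,0,16),vel=.06); f0=F(8); np.save('f0.npy',f0)
print(L(arm.read_ee_pos()),f0,B.inv().apply([0,0,0]))
x=-66
arm.move_l(W(x,0,16),vel=.06)
while x<-14:
    x+=2; arm.move_l(W(x,0,16),vel=.04); f=F(3)-f0; print(x,L(arm.read_ee_pos()).round(2),f.round(2))
    if f[0]<-2: break
print(arm.read_time())
```

```text
179 178 [-88.8 -77.5   6. ]
333 178 [-88.9  69.9   6. ]
211 222 [-54.8 -44.   33.5]
299 222 [-54.8  35.1  33.5]
[-77.55632396   0.09678492  16.35419246] [ 0.1278701   0.13201214 -0.06424578] [0. 0. 0.]
-64 [-6.409e+01 -2.000e-02  1.595e+01] [-0.07 -0.07 -0.4 ]
-62 [-6.191e+01  4.000e-02  1.602e+01] [-0.34 -0.16  0.08]
-60 [-59.87  -0.    16.02] [-0.49  0.11  0.03]
-58 [-5.787e+01 -2.000e-02  1.600e+01] [-0.18  0.03  0.66]
-56 [-5.587e+01  3.000e-02  1.600e+01] [-0.07 -0.37  0.52]
-54 [-5.378e+01  2.000e-02  1.604e+01] [ 0.27  0.03 -0.08]
-52 [-5.177e+01  1.000e-02  1.601e+01] [-0.11  0.23 -0.18]
-50 [-4.975e+01  2.000e-02  1.603e+01] [-0.16  0.02  0.11]
-48 [-4.774e+01  1.000e-02  1.604e+01] [0.04 0.2  0.36]
-46 [-45.79   0.    16.02] [ 0.23  0.16 -0.35]
-44 [-4.374e+01  3.000e-02  1.601e+01] [ 0.1  -0.05 -0.03]
-42 [-4.176e+01  2.000e-02  1.601e+01] [-0.08 -0.45 -0.04]
-40 [-3.977e+01  2.000e-02  1.602e+01] [-0.54 -0.35 -0.31]
-38 [-3.775e+01  1.000e-02  1.603e+01] [-0.41  0.17 -0.02]
-36 [-3.575e+01  1.000e-02  1.603e+01] [-0.14 -0.26  0.33]
-34 [-3.373e+01  2.000e-02  1.604e+01] [0.1  0.02 0.13]
-32 [-3.176e+01  2.000e-02  1.603e+01] [-0.05 -0.68  0.23]
-30 [-2.975e+01  2.000e-02  1.603e+01] [-0.3  -0.41  0.11]
-28 [-27.75   0.04  16.03] [-0.21  0.12  0.31]
-26 [-25.78   0.03  16.01] [-0.11 -0.27 -0.55]
-24 [-24.58  -0.16  15.92] [-2.58 -0.79  2.03]
24.25
```

The carton met the stop plate at TCP x ≈ −25, as expected. Now press on towards about 8 N (7 N spring plus about 1 N friction), fitting force against travel.

Run:
```python
from h import *
f0=np.load('f0.npy'); x=-24; D=[]
while x<-14:
    x+=1; arm.move_l(W(x,0,16),vel=.02); f=F(12)-f0; l=L(arm.read_ee_pos()); D.append((l[0],-f[0])); print(x,l.round(2),f.round(2))
    if -f[0]>7.2: break
D=np.array(D); print(np.polyfit(D[:,0],D[:,1],1),arm.read_time())
```

```text
-23 [-23.73  -0.18  15.82] [-4.12 -1.25  2.75]
-22 [-22.41  -0.14  15.84] [-4.66 -1.51  2.46]
-21 [-21.31  -0.1   15.84] [-4.72 -1.36  2.43]
-20 [-20.41  -0.09  15.83] [-5.3  -1.55  2.19]
-19 [-19.63  -0.1   15.84] [-5.58 -1.4   2.9 ]
-18 [-18.87  -0.14  15.85] [-6.15 -1.27  3.23]
-17 [-18.09  -0.16  15.85] [-6.5  -1.47  3.88]
-16 [-17.35  -0.19  15.84] [-6.95 -1.79  3.94]
-15 [-16.58  -0.17  15.85] [-7.43 -1.34  4.6 ]
[ 0.46657987 14.95932399] 27.4
```

Run:
```python
from h import *
f0=np.load('f0.npy')
arm.move_l(W(-13.7,0,16),vel=.02)
for _ in range(3): arm.sleep(.3); print(L(arm.read_ee_pos()).round(2),(F(15)-f0).round(2))
for n in('scene','side'):
    i,d=arm.read_camera(n); l=L(cloud(d,arm.camera_params(n))[d>0])
    m=(abs(l[:,0]-45)<26)&(l[:,1]>-50)&(l[:,1]<64)&(l[:,2]>36.5)&(l[:,2]<60)
    print(n,m.sum(),np.polyfit(l[m][:,1],l[m][:,2],1) if m.sum()>20 else '')
    if n=='scene': cv2.imwrite('pics/s6.png',cv2.resize(i[180:260,170:300,::-1],(780,480),interpolation=cv2.INTER_CUBIC))
print(arm.read_time())
```

```text
[-15.51  -0.13  15.84] [-8.04 -1.3   5.23]
[-15.51  -0.15  15.85] [-7.99 -1.35  4.78]
[-15.51  -0.16  15.84] [-7.93 -1.38  5.05]
scene 632 [3.93618231e-03 3.89400941e+01]
side 214 [-9.41273068e-03  4.05167191e+01]
29.025
```

View pics/s6.png

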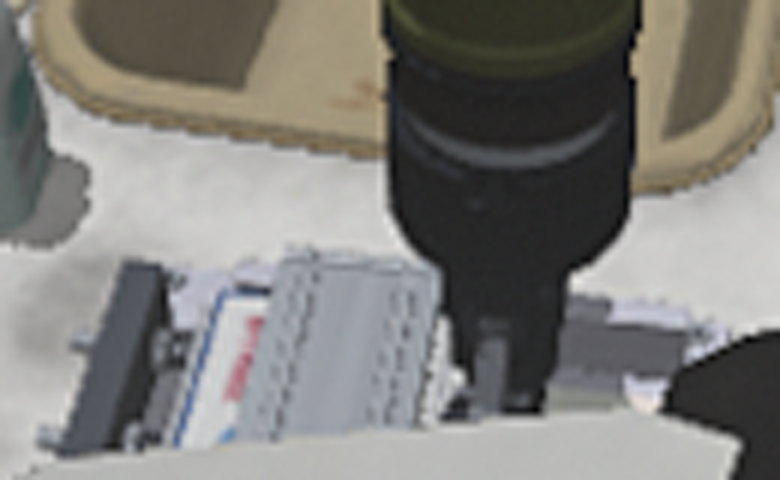

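The cover is level, and the carton's far edge at about (200,370) sits parallel to the stop plate. The plate is part way in, with its guide pins showing behind the housing at (80,340). The push is steady at 8 N, so I'm handing in.

```bash
python3 -c "
from bench import arm
print(arm.finish_job(),arm.read_time())"
```

```text
the job is handed in; nothing more can be done
the job is handed in; nothing more can be done
```

I handed the job in at about 29 s: the cover is down and level, and the fingers are holding the carton square against the stop plate at a steady 8 N or so (7 N spring plus about 1 N friction), which by force and travel puts the plate about 10 mm in, half way; I touched nothing else on the worktop.

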